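Pack the cupping kit into its sliding-cover case

ROBOT

A 6-joint arm with a two-finger parallel gripper is mounted at the origin on a cart in front of the work surface, level with it; the furniture and walls round the work are solid. World frame = base frame: x ahead of the robot, y to its left, z up, the work surface at z = 0. Lengths are in m, angles in rad, forces in N, time in s.
With the tool pointing down it reaches from about 0.25 to 0.775 m from the base axis. Payload 4 kg.
Tool frame: the origin (TCP) lies at the very end of the fingers, on their centre line; the grasp point (between the pads) lies 19 mm behind it (robot.pinch_z is the distance from the TCP to the grasp point, in m); z points along the fingers, y is the line along which they close (so a half turn about z gives the same grasp; the last joint's range is limited). The gripper opens to 94 mm and grips with 3 to 60 N. Pads are 16 mm wide; open, the fingers measure 119 mm over their backs; the gripper's body (75 mm by 177 mm) begins 78 mm behind the grasp point.
Start: joints at [1.224, 0.087, 1.371, -0, 1.684, -0.103], TCP at [0.133, 0.534, 0.183] pointing down, gripper open.
Joint ranges: [-3.1, 3.1], [-0.76, 2.03], [0.27, 2.55], [-1.08, 4.22], [0.17, 2.65], [-2.57, 2.57]. Speed limits (rad/s): [2.79, 2.79, 3.14, 3.14, 3.14, 3.14].

INTERFACE

Orientations are given as [roll, pitch, yaw] about the fixed x, y, z axes, in that order (R = Rz(yaw) Ry(pitch) Rx(roll)).
In Python, from bench import robot gives the robot as it stands.
- The arm moves only by the tool arm_command, never from a script. Its argument "targets" is one flat list of numbers, 7 for each row, row after row: the turn, a rotation vector about the tool's x, y, z in degrees, then the shift along the tool's x, y, z in mm, then the closure, from -1 (fully open) to 1 (shut). In form: [ax, ay, az, x, y, z, hand, ax, ay, az, x, y, z, hand, ...]. A call has 1 to 20 rows; each row is the pose to reach, as a shift and turn from the pose commanded when the call began, along the tool's axes at that moment; what a row does not reach only later rows make up. A row lasts 1/10 s, in which the tool goes at most 50 mm and 8.59 degrees, less where a joint would pass 70% of its speed; a pose out of reach is approached as far as the arm can. A call with a gripper value outside its range is refused whole. The fingers move at their own pace and stop on an object; the grip force is fixed at half the most. Time passes only in rows, so rows that repeat a pose let the fingers close. It gives the time, the measured TCP pose, the force, the opening and the grip force at its end, in the units of the state.
- robot.get_obs(): the state, without advancing time (a new reading comes with each control period).
- robot.snapshot(name): name is "scene" or "top"; returns a dict with "color" (400x640x3 uint8, red, green, blue), "range_z" (400x640 float32, m along the optical axis (not along the pixel's ray), 0 where there is no reading), "fx", "fy", "cx", "cy" (pixels), "dist_coeffs" ([k1, k2, p1, p2, k3] as OpenCV has them; the pictures are not rectified), "T" (4x4, takes a point from camera to world coordinates). Camera axes: x right, y down, z forward; pixel columns grow to the right and rows downward; lengths in m; the calibration is good to about 2 mm. A picture is of the moment at which its call begins.
- robot.close_job(): hands the job in; it is judged then, once.
The state is a dict: "time": time; "joint_positions": joint angles; "qvel": joint speeds; "joint_torque": joint torques, N m; "tool_pos": TCP position; "ee_rot": TCP orientation; "wrist_force": force on the tool from outside, world axes, zero at the start; "wrist_torque": the same for the moment, N m; "width": finger opening in m; "finger_force": force on a finger pad.
Only numpy, scipy, OpenCV 4.12 (cv2) and the standard library are available. Lean on these libraries where they do the work, as an engineer would, in place of code of your own. Each camera call takes 0.05 s, during which the arm holds its last target. There are 200 camera calls.

TASK

Pack the cupping kit away: slide the cover of the wooden case back, lay one cupping spoon on its back along each of the two long lanes, the thick marker along the oblong compartment and stand the round timer upright in the square pocket beside it, each down flat on the case floor, then slide the cover fully shut over them. The coffee scoop and the grounds brush do not belong to the kit: leave them lying where they are.

Things in the scene. Friction and masses are not known exactly. Their poses are not given: they have to be found in the camera images.
- kit_case: Pale wooden case, fixed, 245 (x) x 215 (y) x 62 mm high; origin under its centre on the worktop. x runs along the lanes (away from the robot), y the way the cover opens (to its left). Inside: x -113..113, y -100..100 mm, floor at z 6, cover's underside at z 50. Four compartments (see spoon, marker, timer) parted by ribs 4 mm thick, 12 mm above the floor.
- cover (a joint): Flat cover, 5 mm thick, sliding in grooves of the case: 0 = fully shut, grows to 0.205 m (stop) as it slides along the case's +y; it starts shut or up to 40 mm open. At 0.205 nothing inside is covered. It stays where it is left; 1 to 2 N move it.
- cover_grip (a point): Centre of the wooden pull bar on the cover, 65 mm above the worktop; the bar is 74 mm long along the case's x, 13 mm wide along its y and stands 18 mm above the cover (56 to 74 mm above the worktop). With the cover shut it is at x 0, y -63 mm in the case's frame.
- cupping_spoon_a: Steel cupping spoon, 164 mm long, 14 mm high, lying on its back. Origin at mid-length, on the underside; x along it: bowl (41 mm wide) at -82..-26, handle (8 to 13 mm wide) to +82 mm; at the origin it is 9 mm wide, 6 to 13 mm up. Either lane, either way round. Lane 1 of the case: y 38..100, centre (0, 69); lane 2: y -24..34, centre (0, 5) mm; the rib between is missing at x -60..60.
- cupping_spoon_b: The second cupping spoon of the kit, like the first; the two are interchangeable and go one to a lane. Carry long things clear of the raised bar behind the worktop (from x 0.67 m on, 160 mm high).
- marker: Thick white marker pen with a black cap, 135 mm long along its y axis, 17 mm wide, 16 mm high; origin at mid-length on its underside. Its compartment in the case: x -113..35, y -100..-28, centre (-39, -64) mm, in which it may roll; the rib to lane 2 (y -28..-24) is missing at x -85..10.
- timer: Round white mechanical kitchen timer, 58 mm diameter, 39 mm high, upright; origin at the centre of its underside. On top a grip bar to lift it by: 8 mm wide along x, 36 mm long along y, 27 to 39 mm above the underside; it does not turn. Its square pocket in the case: x 39..113, y -100..-28, centre (76, -64) mm.
- coffee_scoop: Look-alike, not of the kit: steel coffee scoop, 147 mm long along its x axis, with a deep cup-like bowl (40 mm wide, 25 mm high, at x -72..-32 mm) and a flat handle; origin at mid-length on its underside. Must stay where it lies.
- grounds_brush: Look-alike, not of the kit: small wooden brush, 176 mm long along its x axis, 39 mm wide, 14 mm high; origin at the middle of its length on its underside. Must stay where it lies.
Not all that is in view belongs to the job. There is more than one size of the timer; the one meant has the size given above.

How it is judged:
On the way, in this order (a step that is already met when the one before it is completed fails the run):
1. the cover has been slid back (value of joint cover above 0.1 m), for 0.1 s.
2. spoons, marker and timer all lie in their compartments ((((y of cupping_spoon_a in the frame of kit_case between 0.053 and 0.085 m and x of cupping_spoon_a in the frame of kit_case between -0.04 and 0.04 m and z of cupping_spoon_a in the frame of kit_case below 0.012 m and angle between the x axis of cupping_spoon_a and the x axis of kit_case, either way round below 0.3 rad and angle between cupping_spoon_a's own z axis and vertical below 0.1 rad) and (y of cupping_spoon_b in the frame of kit_case between -0.011 and 0.021 m and x of cupping_spoon_b in the frame of kit_case between -0.04 and 0.04 m and z of cupping_spoon_b in the frame of kit_case below 0.012 m and angle between the x axis of cupping_spoon_b and the x axis of kit_case, either way round below 0.3 rad and angle between cupping_spoon_b's own z axis and vertical below 0.1 rad)) or ((y of cupping_spoon_b in the frame of kit_case between 0.053 and 0.085 m and x of cupping_spoon_b in the frame of kit_case between -0.04 and 0.04 m and z of cupping_spoon_b in the frame of kit_case below 0.012 m and angle between the x axis of cupping_spoon_b and the x axis of kit_case, either way round below 0.3 rad and angle between cupping_spoon_b's own z axis and vertical below 0.1 rad) and (y of cupping_spoon_a in the frame of kit_case between -0.011 and 0.021 m and x of cupping_spoon_a in the frame of kit_case between -0.04 and 0.04 m and z of cupping_spoon_a in the frame of kit_case below 0.012 m and angle between the x axis of cupping_spoon_a and the x axis of kit_case, either way round below 0.3 rad and angle between cupping_spoon_a's own z axis and vertical below 0.1 rad))) and x of marker in the frame of kit_case between -0.053 and -0.025 m and y of marker in the frame of kit_case between -0.098 and -0.03 m and z of marker in the frame of kit_case between 0 and 0.026 m and angle between the y axis of marker and the x axis of kit_case, either way round below 0.35 rad and x of timer in the frame of kit_case between 0.064 and 0.088 m and y of timer in the frame of kit_case between -0.076 and -0.052 m and z of timer in the frame of kit_case below 0.011 m and angle between timer's own z axis and vertical below 0.12 rad), for 0.2 s.
At the end, for the whole second after the job is handed in: A cupping spoon on its back in each lane (16 mm across, 40 mm along, 0.3 rad), marker along its compartment (14 mm along, 34 mm across, 0.35 rad), timer upright in its pocket (12 mm), all on the case floor and at rest; cover shut within 6 mm; coffee scoop and brush within 30 mm of their start (all of step 2 and value of joint cover below 0.006 m and linear speed of each of cupping_spoon_a, cupping_spoon_b, marker, timer below 0.02 m/s and distance of each of coffee_scoop, grounds_brush from where it was at the start of the episode below 0.03 m); the robot touches nothing.
It fails at once if a look-alike (coffee scoop or brush) was moved by more than 30 mm (distance of any of coffee_scoop, grounds_brush from where it was at the start of the episode above 0.03 m).
It also fails if it takes over 144 s, if anything falls off the work surface, if the arm or the gripper's body presses on something with over 40 N, if the wrist force passes 120 N, or if a joint passes its speed limit or range.

## Working session

There is one attempt and no reset: what is moved stays moved. The work goes in short steps, Python scripts to look and compute and a tool call to move; the robot and the scene stay as the last step left them, time stands still between calls to the robot, and variables do not carry over. Pictures are saved under pics/ and viewed, at most 14 in all, crops included, and the job is handed in when it is done.

Besides the shell and the picture viewer there is one more tool, called after "Emit:" by a JSON object that holds its "fn" and its "kwargs". arm_command: Moves the arm, as the interface text tells. Its arguments: {"type":"object","properties":{"targets":{"type":"array"}},"required":["targets"]}

```bash
ls; mkdir -p pics
cat > h.py <<'E'
import numpy as np, cv2, pickle
from bench import robot
def snap(n):
    s=robot.snapshot(n); pickle.dump(s,open(n+'.pkl','wb')); return s
def load(n): return pickle.load(open(n+'.pkl','rb'))
def save(s,f,crop=None,k=1):
    im=s['color'][:,:,::-1]
    if crop: u0,u1,v0,v1=crop; im=im[v0:v1,u0:u1]
    cv2.imwrite('pics/'+f,cv2.resize(im,None,fx=k,fy=k,interpolation=cv2.INTER_CUBIC))
def ray(s,u,v):
    K=np.array([[s['fx'],0,s['cx']],[0,s['fy'],s['cy']],[0,0,1.]])
    p=cv2.undistortPoints(np.array([[[u,v]]],float),K,np.array(s['dist_coeffs'],float))[0,0]
    return np.array([p[0],p[1],1.])
def atz(s,u,v,z):   # pixel -> world point on plane z
    T=np.array(s['T']); d=T[:3,:3]@ray(s,u,v); o=T[:3,3]; return o+d*(z-o[2])/d[2]
def atd(s,u,v):     # pixel -> world by depth
    T=np.array(s['T']); r=s['range_z'][int(round(v)),int(round(u))]; return T[:3,:3]@(ray(s,u,v)*r)+T[:3,3]
E
python3 - <<'E'
from h import *
for n in('scene','top'):
    s=snap(n); save(s,n+'0.png',k=1.25); print(n,s['fx'],np.round(s['T'],3).tolist())
o=robot.get_obs();print({k:np.round(v,3).tolist() for k,v in o.items()})
E
```

```text
pics
scene 449.780026446831 [[0.856, -0.341, 0.388, 0.047], [-0.516, -0.584, 0.627, -0.766], [0.012, -0.737, -0.676, 0.884], [0.0, 0.0, 0.0, 1.0]]
top 455.8744053742682 [[-0.018, -0.985, 0.171, 0.315], [-1.0, 0.021, 0.015, -0.023], [-0.018, -0.17, -0.985, 1.308], [0.0, 0.0, 0.0, 1.0]]
{'time': 0.1, 'joint_positions': [1.224, 0.088, 1.372, 0.0, 1.684, -0.103], 'qvel': [-0.001, -0.001, -0.005, 0.001, 0.0, -0.001], 'joint_torque': [0.002, -34.125, -30.33, 0.072, 0.031, -0.0], 'tool_pos': [0.133, 0.533, 0.182], 'ee_rot': [-3.14, -0.0, 2.898], 'wrist_force': [0.28, 0.654, -0.171], 'wrist_torque': [0.017, -0.014, -0.024], 'finger_force': 0.0, 'width': 0.094}
```

View pics/top0.png

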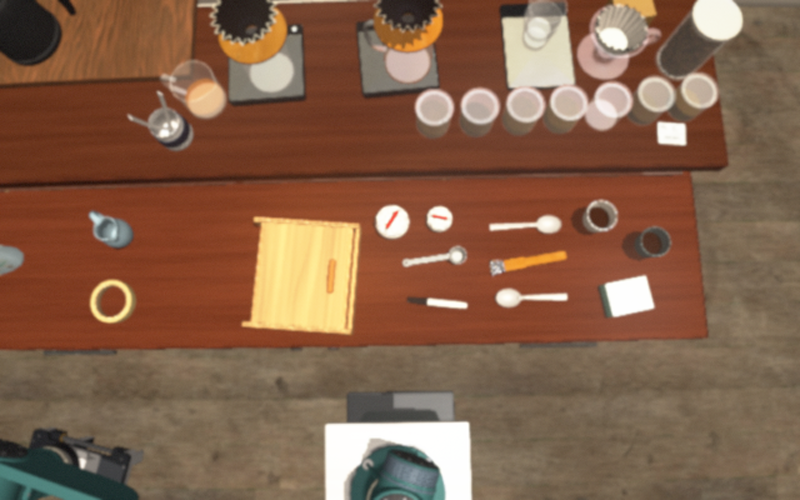

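View pics/scene0.png

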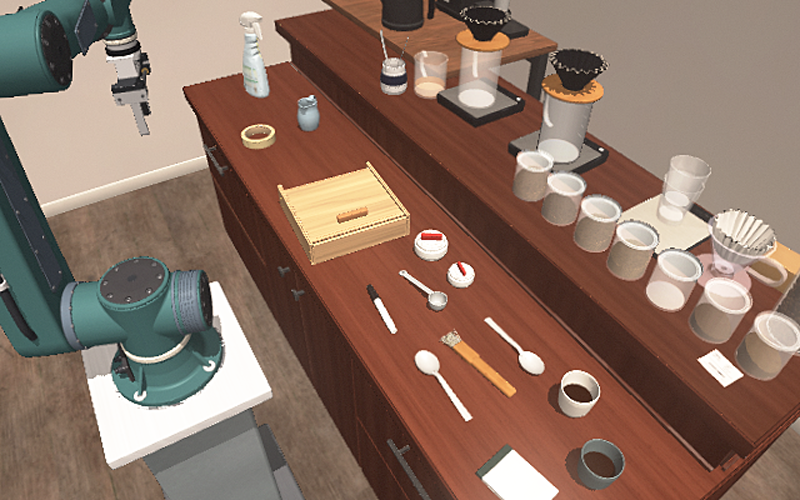

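The top view shows the case at (305,275). Left of the grey mug: spoons at (525,225) and (530,297), the marker at (437,302), timers at (392,221) and (439,218), scoop at (435,257), brush at (528,262). I need enlarged crops for measuring.

Run:
```python
from h import *
s=load('top'); save(s,'t_case.png',(190,300,165,275),5); save(s,'t_obj.png',(295,465,155,255),4.7)
s=load('scene'); save(s,'s_obj.png',(215,455,130,350),2.6)
```

```text
(no output)
```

View pics/t_case.png

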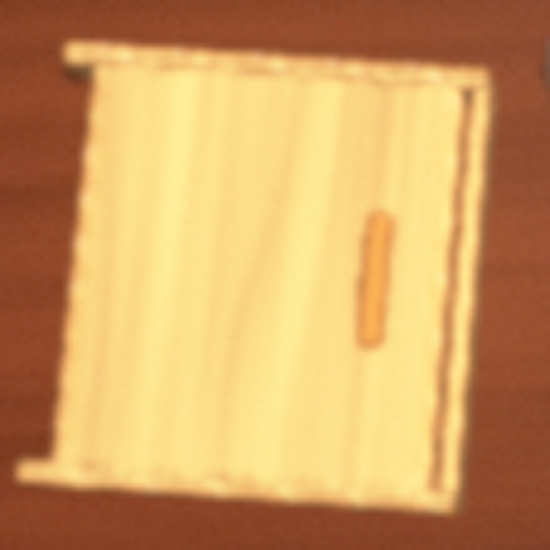

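View pics/t_obj.png

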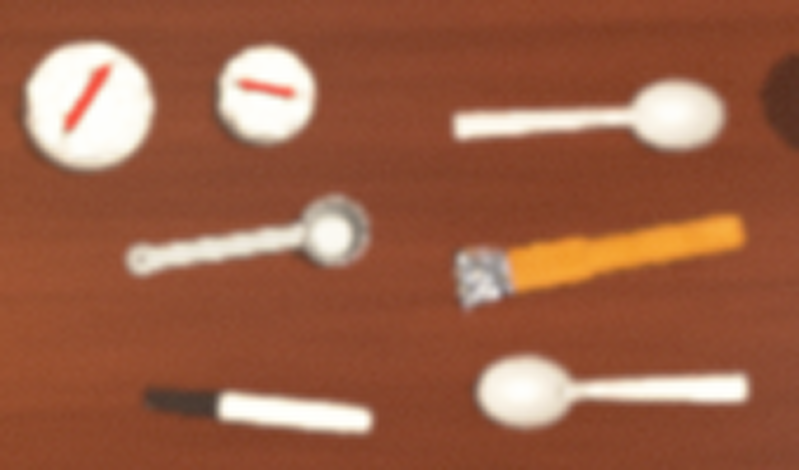

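Case crop: corners at about (490,72), (460,512), (17,482), (65,42), and the pull bar at (376,280). Object crop: the small timer at (267,93) is about 97 px across and the large one at (90,105) about 130 px. Spoons, scoop, brush and marker are also clear.

Run:
```python
from h import *
s=load('top')
C=lambda u,v,z:np.round(atz(s,190+(u+.5)/5-.5,165+(v+.5)/5-.5,z)*1000,1)
O=lambda u,v,z:np.round(atz(s,295+(u+.5)/4.7-.5,155+(v+.5)/4.7-.5,z)*1000,1)
c=[C(490,72,.062),C(460,512,.062),C(17,482,.062),C(65,42,.062)]
print('corners',c,[np.linalg.norm(c[i]-c[(i+1)%4]) for i in range(4)],'mean',np.mean(c,0))
e=[C(380,212,.074),C(370,348,.074)];print('bar',e,np.mean(e,0),np.linalg.norm(e[0]-e[1]))
def P(n,a,b,za,zb=None):
    A=O(*a,za);B=O(*b,za if zb is None else zb);d=B-A
    print(n,A[:2],B[:2],'mid',(A+B)[:2]/2,'L',np.hypot(*d[:2]).round(1),'ang',np.degrees(np.arctan2(d[1],d[0])).round(1))
P('spoon1 bowl->handle',(726,113),(453,126),.011)
P('spoon2',(476,390),(749,388),.011)
P('marker cap->end',(143,395),(373,421),.008)
P('timer small bar',(236,85),(297,94),.039)
P('timer small edge',(218,94),(316,94),.025)
P('timer big edge',(24,105),(155,105),.025)
P('scoop bowl->',(370,228),(127,262),.012)
P('brush',(458,282),(747,228),.012)
for n,u,v in(('table',420,180),('marker',290,411),('timer',267,93),('sp1 h',540,120),('sp2 h',660,389)):
    print(n,np.round(atd(s,295+u/4.7,155+v/4.7)*1000,1))
print('cover',np.round(atd(s,190+250/5,165+280/5)*1000,1))
```

```text
corners [array([590.9,  75.9,  62. ]), array([347.1,  94. ,  62. ]), array([367.1, 337.3,  62. ]), array([613.7, 316.6,  62. ])] [np.float64(244.47095942054136), np.float64(244.12064640255238), np.float64(247.46727056319995), np.float64(241.7774389805633)] mean [479.7  205.95  62.  ]
bar [array([510.9, 136. ,  74. ]), array([436.1, 141.4,  74. ])] [473.5 138.7  74. ] 74.9946664770235
spoon1 bowl->handle [ 593.2 -390.1] [ 588.5 -220.4] mid [ 590.85 -305.25] L 169.8 ang 91.6
spoon2 [ 425.1 -227. ] [ 422.7 -392.8] mid [ 423.9 -309.9] L 165.8 ang -90.8
marker cap->end [426.5 -25.5] [ 407.9 -164.3] mid [417.2 -94.9] L 140.0 ang -97.6
timer small bar [610.8 -85.8] [ 604.4 -122.6] mid [ 607.6 -104.2] L 37.4 ang -99.9
timer small edge [608.6 -75.3] [ 607.3 -135.3] mid [ 607.95 -105.3 ] L 60.0 ang -91.2
timer big edge [604.3  43.8] [602.6 -36.5] mid [603.45   3.65] L 80.3 ang -91.2
scoop bowl-> [ 525.6 -166.5] [507.6 -17.4] mid [516.6  -91.95] L 150.2 ang 96.9
brush [ 491.1 -218.9] [ 520.7 -397.9] mid [ 505.9 -308.4] L 181.4 ang -80.6
table [ 554.9 -200.4    5.4]
marker [ 413.3 -114.8   16. ]
timer [ 606.6 -106.2   28.9]
sp1 h [ 591.6 -277.     3.5]
sp2 h [ 422.5 -340.6    7. ]
cover [476.3 210.4  52.3]
```

```bash
cat >> h.py <<'E'
from scipy.spatial.transform import Rotation as Ro
CO=np.array([477.4,192.2]); CY=-4.5
def case(x,y):
    a=np.radians(CY); return CO+np.array([np.cos(a)*x-np.sin(a)*y,np.sin(a)*x+np.cos(a)*y])
def mv(*tg):   # world targets (x,y,z mm, yaw deg[, tilt deg about world y]) -> row values
    o=robot.get_obs(); R=Ro.from_euler('xyz',o['ee_rot']); p=np.array(o['tool_pos'])*1000
    print('t',round(o['time'],1),'p',p.round(1),np.degrees(o['ee_rot']).round(1),'w',round(o['width']*1000,1))
    for t in tg:
        G=Ro.from_euler('y',t[4] if len(t)>4 else 0,degrees=True)*Ro.from_euler('xyz',[180,0,t[3]],degrees=True)
        print((R.inv()*G).as_rotvec(degrees=True).round(1),R.inv().apply(np.array(t[:3])-p).round(1))
E
python3 - <<'E'
from h import *
s=load('top')
print('bar edge',atz(s,300,145,.16)*1000,atd(s,300,142)*1000,atd(s,300,150)*1000,atd(s,300,125)*1000)
b=case(0,-54)
print(b,case(0,140)); mv((*b,120,175.5),(*b,59,175.5))
E
```

```text
bar edge [659.3957483   35.05494962 160.        ] [713.6572261   42.56139715   9.82634363] [690.67458031  43.1057981    4.47038015] [714.19483943  34.45935541 159.86797624]
[473.16320883 138.36646398] [488.3842734  331.76842672]
t 0.1 p [132.6 533.3 182.3] [-179.9   -0.   166. ] w 93.8
[-0.1 -0.  -9.5] [-425.8 -300.9   62.8]
[-0.1 -0.  -9.5] [-425.9 -300.8  123.8]
```

Emit:
{"fn": "arm_command", "kwargs": {"targets": [0,0,-9.5,-426,-301,40,0.1,0,0,-9.5,-426,-301,40,0.1,0,0,-9.5,-426,-301,40,0.1,0,0,-9.5,-426,-301,40,0.1,0,0,-9.5,-426,-301,40,0.1,0,0,-9.5,-426,-301,40,0.1,0,0,-9.5,-426,-301,40,0.1,0,0,-9.5,-426,-301,40,0.1,0,0,-9.5,-426,-301,40,0.1,0,0,-9.5,-426,-301,40,0.1,0,0,-9.5,-426,-301,40,0.1,0,0,-9.5,-426,-301,40,0.1,0,0,-9.5,-426,-301,40,0.1,0,0,-9.5,-426,-301,40,0.1,0,0,-9.5,-426,-301,80,0.1,0,0,-9.5,-426,-301,100,0.1,0,0,-9.5,-426,-301,100,0.1]}}

```text
time: 1.8
tool_pos: [0.47, 0.1397, 0.0801]
ee_rot: [-3.14, -0.007, 3.066]
wrist_force: [-0.3, -0.4, -1.1]
width: 0.0426
finger_force: 0.0
```

Run:
```python
from h import *
b=case(0,-54); mv((*b,59,175.5))
s=snap('scene'); save(s,'s1.png',(180,400,60,230),3.2)
```

```text
t 1.8 p [470.  139.7  80.1] [-179.9   -0.4  175.7] w 42.6
[-0.1 -0.4  0.2] [-3.4 -1.1 21.1]
```

View pics/s1.png

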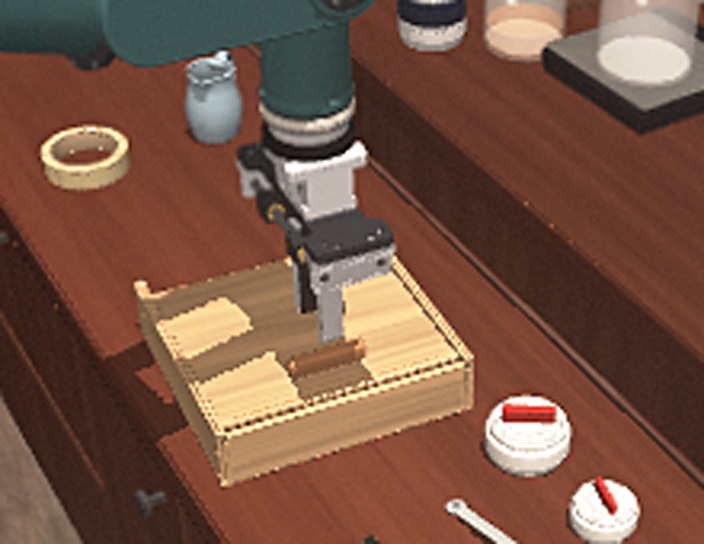

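The open fingers straddle the pull bar, at about (330,350). Lower, close and pull.

Emit:
{"fn": "arm_command", "kwargs": {"targets": [0,0,0,-1,-1,10,0.1,0,0,0,-1,-1,21,0.1,0,0,0,-1,-1,21,0.1,0,0,0,-1,-1,21,1,0,0,0,-1,-1,21,1,0,0,0,-1,-1,21,1,0,0,0,-1,-1,21,1,0,0,0,-1,19,21,1,0,0,0,-1,44,21,1,0,0,0,-1,69,21,1,0,0,0,-1,94,21,1,0,0,0,-1,119,21,1,0,0,0,-1,144,21,1,0,0,0,-1,165,21,1,0,0,0,-1,180,21,1,0,0,0,-1,188,21,1,0,0,0,-1,191,21,1,0,0,0,-1,192,21,1,0,0,0,-1,192,21,1]}}

```text
time: 3.75
tool_pos: [0.4896, 0.3295, 0.0624]
ee_rot: [-3.141, -0.0, 3.063]
wrist_force: [0.3, -0.1, -0.3]
width: 0.0004
finger_force: 0.0
```

Run:
```python
from h import *
s=snap('scene'); save(s,'s2.png',(180,400,60,230),3.2)
s=snap('top')
```

```text
(no output)
```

View pics/s2.png

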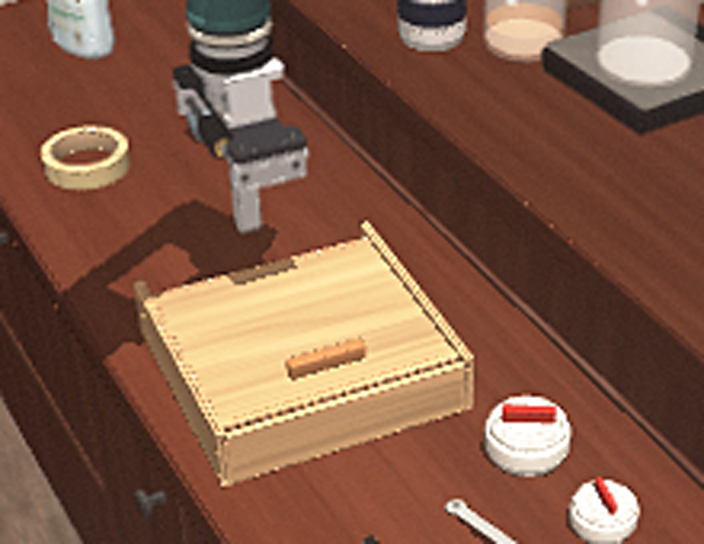

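The bar is unmoved at (326,357), and the gripper closed on nothing at (247,225). Checking the bar and fingertip positions by depth from both cameras.

Run:
```python
from h import *
s=load('scene');t=load('top')
S=lambda u,v:(180+u/3.2,60+v/3.2)
for n,a,z in(('bar top mid',(326,350),.074),('barL',(290,365),.074),('barR',(362,342),.074),('finger tip',(247,226),.0624),('case BR corner',(472,358),.062),('case BL corner',(222,435),.062)):
    print(n,(atz(s,*S(*a),z)*1000).round(1),(atd(s,*S(*a))*1000).round(1))
print('top bar depth',(atd(t,190+374/5,165+280/5)*1000).round(1))
for s in(s,t):
    T=np.linalg.inv(s['T']);r,_=cv2.Rodrigues(T[:3,:3])
    K=np.array([[s['fx'],0,s['cx']],[0,s['fy'],s['cy']],[0,0,1.]])
    q=cv2.projectPoints(np.array([[.4896,.3295,.0624],[.4735,.1387,.074]]),r,T[:3,3],K,np.array(s['dist_coeffs'],float))[0][:,0]
    print(q)
save(t,'t2.png',(180,300,110,240),4.5)
```

```text
bar top mid [473.6 134.3  74. ] [474.1 135.3  73.1]
barL [436.7 131.8  74. ] [438.5 135.9  70.3]
barR [506.6 128.1  74. ] [507.7 130.4  71.9]
finger tip [501.8 362.   62.4] [485.  320.1  92.9]
case BR corner [587.6  71.8  62. ] [629.4 136.5  -1.5]
case BL corner [351.9  91.3  62. ] [353.4  95.5  58. ]
top bar depth [471.9 137.9  75.9]
[[258.03113824 136.78138654]
 [281.14055192 168.54004245]]
[[196.85666533 216.59611636]
 [264.60708701 220.5268366 ]]
```

View pics/t2.png

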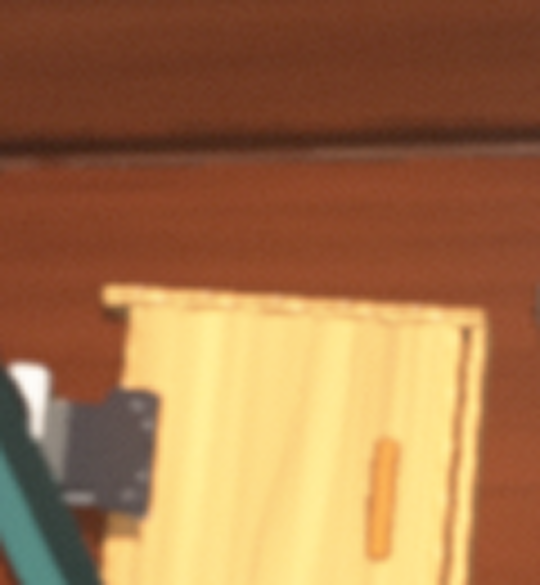

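Run:
```python
from h import *
print(robot.pinch_z, [a for a in dir(robot) if a[0]!='_'])
s=load('scene')
for v in range(118,142,2):
    print(v,[(u,*(atd(s,u,v)*1000).round(0).astype(int).tolist()) for u in (254,257,260)])
```

```text
0.0188 ['IKError', 'close_job', 'get_obs', 'pinch_z', 'snapshot']
118 [(254, 453, 255, 186), (257, 460, 251, 185), (260, 47, -766, 884)]
120 [(254, 478, 320, 134), (257, 486, 316, 134), (260, 494, 312, 133)]
122 [(254, 477, 320, 127), (257, 485, 315, 128), (260, 495, 316, 123)]
124 [(254, 478, 322, 119), (257, 486, 319, 118), (260, 495, 318, 115)]
126 [(254, 478, 326, 109), (257, 486, 320, 110), (260, 494, 317, 109)]
128 [(254, 479, 329, 99), (257, 484, 317, 105), (260, 495, 320, 99)]
130 [(254, 481, 336, 87), (257, 486, 324, 92), (260, 493, 317, 94)]
132 [(254, 524, 447, -1), (257, 47, -766, 884), (260, 541, 435, 0)]
134 [(254, 516, 428, 5), (257, 527, 429, 1), (260, 537, 426, -1)]
136 [(254, 513, 423, 1), (257, 522, 417, 1), (260, 530, 411, 2)]
138 [(254, 508, 412, 1), (257, 517, 408, 0), (260, 525, 400, 2)]
140 [(254, 503, 401, 1), (257, 512, 398, 0), (260, 522, 394, -1)]
```

The depth image puts the fingertip roughly 20 mm above the reported TCP height, with x and y agreeing. I'll check this by touching the worktop lightly at a free spot.

Emit:
{"fn": "arm_command", "kwargs": {"targets": [0,0,0,0,50,0,1,0,0,0,0,90,0,1,0,0,0,0,90,25,1,0,0,0,0,90,50,1,0,0,0,0,90,50,1,0,0,0,0,90,50,1,0,0,0,0,90,50,1]}}

```text
time: 4.55
tool_pos: [0.4977, 0.4201, 0.0144]
ee_rot: [3.14, 0.002, 3.063]
wrist_force: [-0.3, -0.4, 0.4]
width: 0.0009
finger_force: 0.0
```

Run:
```python
from h import *
o=robot.get_obs();p=np.array(o['tool_pos']);print(p,o['wrist_force'])
s=snap('scene');save(s,'s3.png',(205,275,50,140),6)
T=np.linalg.inv(s['T']);r,_=cv2.Rodrigues(T[:3,:3])
K=np.array([[s['fx'],0,s['cx']],[0,s['fy'],s['cy']],[0,0,1.]])
q=cv2.projectPoints(np.array([p,p+[0,0,.02]]),r,T[:3,3],K,np.array(s['dist_coeffs'],float))[0][:,0]
print(q,(q-[205,50])*6)
```

```text
[0.49765001 0.4201246  0.01435193] [-0.26301119 -0.42161829  0.42166132]
[[249.85458012 134.39669053]
 [249.31338841 129.43941968]] [[269.1274807  506.38014319]
 [265.88033047 476.63651808]]
```

View pics/s3.png

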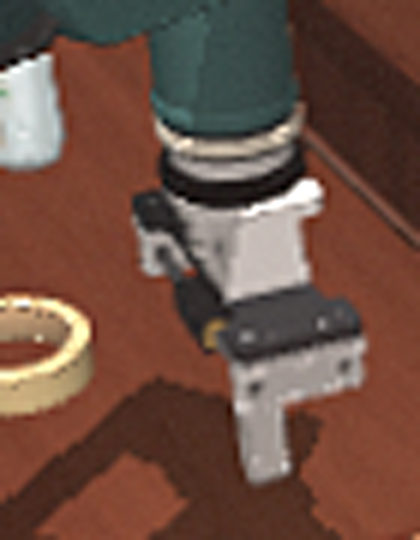

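The fingertip shows at (265,480). That is where a point 20 mm above the reported TCP would project, so I'll touch down to get the exact value.

Emit:
{"fn": "arm_command", "kwargs": {"targets": [0,0,0,0,0,14,1,0,0,0,0,0,24,1,0,0,0,0,0,26,1,0,0,0,0,0,28,1,0,0,0,0,0,28,1]}}

```text
time: 5.1
tool_pos: [0.4963, 0.4198, -0.0161]
ee_rot: [-3.141, -0.001, 3.064]
wrist_force: [-0.6, 0.3, -0.7]
width: 0.0003
finger_force: 0.0
```

Emit:
{"fn": "arm_command", "kwargs": {"targets": [0,0,0,0,0,1.5,1,0,0,0,0,0,1.5,1]}}

```text
time: 5.3
tool_pos: [0.4966, 0.42, -0.0169]
ee_rot: [3.141, 0.0, 3.064]
wrist_force: [-0.2, 0.1, -0.0]
width: 0.0005
finger_force: 0.0
```

Emit:
{"fn": "arm_command", "kwargs": {"targets": [0,0,0,0,0,1,1,0,0,0,0,0,1,1]}}

```text
time: 5.5
tool_pos: [0.4965, 0.4199, -0.018]
ee_rot: [3.141, 0.0, 3.064]
wrist_force: [-0.0, -0.2, 0.1]
width: 0.0006
finger_force: 0.0
```

Emit:
{"fn": "arm_command", "kwargs": {"targets": [0,0,0,0,0,1,1,0,0,0,0,0,1,1]}}

```text
time: 5.7
tool_pos: [0.4964, 0.4199, -0.0192]
ee_rot: [-3.142, -0.0, 3.064]
wrist_force: [-0.3, 0.7, -0.3]
width: 0.0007
finger_force: 0.0
```

Emit:
{"fn": "arm_command", "kwargs": {"targets": [0,0,0,0,0,1,1,0,0,0,0,0,1,1]}}

```text
time: 5.9
tool_pos: [0.4964, 0.4198, -0.0203]
ee_rot: [-3.141, -0.0, 3.064]
wrist_force: [0.7, 1.0, -0.3]
width: 0.0008
finger_force: 0.0
```

Emit:
{"fn": "arm_command", "kwargs": {"targets": [0,0,0,0,0,1,1,0,0,0,0,0,1,1]}}

```text
time: 6.1
tool_pos: [0.4964, 0.4198, -0.0213]
ee_rot: [-3.142, -0.0, 3.064]
wrist_force: [0.5, 0.2, -0.5]
width: 0.0005
finger_force: 0.0
```

Emit:
{"fn": "arm_command", "kwargs": {"targets": [0,0,0,0,0,1,1,0,0,0,0,0,1,1]}}

```text
time: 6.3
tool_pos: [0.4966, 0.42, -0.0217]
ee_rot: [3.141, 0.0, 3.064]
wrist_force: [-0.6, -0.1, 1.8]
width: 0.0005
finger_force: 0.8
```

Contact is at reported z = -21.5 mm, so the true fingertip is 21.5 mm short of the reported TCP. I'll put that in the helper and redo the cover.

```bash
python3 - <<'E'
t=open('h.py').read()
t=t.replace("R.inv().apply(np.array(t[:3])-p)","R.inv().apply(np.array(t[:3])+G.apply([0,0,21.5])-p)").replace("print('t',","print('true tip',(p-R.apply([0,0,21.5])).round(1),'t',")
open('h.py','w').write(t)
E
python3 - <<'E'
from h import *
b=case(0,-54)+[0,-0.5]; mv((*b,90,175.5),(*b,59,175.5))
E
```

```text
true tip [ 4.966e+02  4.200e+02 -2.000e-01] t 6.3 p [496.6 420.  -21.7] [180.    0.  175.5] w 0.5
[0. 0. 0.] [   1.4 -283.1  -90.3]
[0. 0. 0.] [   1.4 -283.1  -59.3]
```

Emit:
{"fn": "arm_command", "kwargs": {"targets": [0,0,0,0,0,-45,0.1,0,0,0,0,0,-90,0.1,0,0,0,0,0,-90,0.1,0,0,0,1.4,-50,-90,0.1,0,0,0,1.4,-100,-90,0.1,0,0,0,1.4,-150,-90,0.1,0,0,0,1.4,-200,-90,0.1,0,0,0,1.4,-250,-90,0.1,0,0,0,1.4,-283,-90,0.1,0,0,0,1.4,-283,-90,0.1,0,0,0,1.4,-283,-90,0.1,0,0,0,1.4,-283,-75,0.1,0,0,0,1.4,-283,-60,0.1,0,0,0,1.4,-283,-59.5,0.1,0,0,0,1.4,-283,-59.5,1,0,0,0,1.4,-283,-59.5,1,0,0,0,1.4,-283,-59.5,1,0,0,0,1.4,-283,-59.5,1,0,0,0,1.4,-283,-59.5,1,0,0,0,1.4,-283,-59.5,1]}}

```text
time: 8.3
tool_pos: [0.4736, 0.138, 0.0381]
ee_rot: [3.141, 0.001, 3.063]
wrist_force: [1.2, 0.8, 1.9]
width: 0.0128
finger_force: 30.0
```

Emit:
{"fn": "arm_command", "kwargs": {"targets": [0,0,0,0,15,0,1,0,0,0,0,35,0,1,0,0,0,0,60,0,1,0,0,0,0,85,0,1,0,0,0,0,110,0,1,0,0,0,0,135,0,1,0,0,0,0,155,0,1,0,0,0,0,170,0,1,0,0,0,0,182,0,1,0,0,0,0,189,0,1,0,0,0,0,193,0,1,0,0,0,0,193,0,1,0,0,0,0,193,0,1]}}

```text
time: 9.6
tool_pos: [0.4907, 0.3318, 0.0381]
ee_rot: [3.139, 0.006, 3.063]
wrist_force: [5.8, -0.0, -0.1]
width: 0.0126
finger_force: 30.0
```

Emit:
{"fn": "arm_command", "kwargs": {"targets": [0,0,0,0,0,0,0,0,0,0,0,0,0,0,0,0,0,0,0,0,0,0,0,0,0,0,-50,0,0,0,0,0,0,-100,0,0,0,0,0,50,-130,0,0,0,0,0,100,-130,0,0,0,0,0,150,-130,0,0,0,0,0,180,-130,0,0,0,0,0,180,-130,0]}}

```text
time: 10.6
tool_pos: [0.5001, 0.514, 0.1639]
ee_rot: [-3.14, -0.004, 3.069]
wrist_force: [-0.3, -0.3, -1.0]
width: 0.0469
finger_force: 0.0
```

Run:
```python
from h import *
s=snap('top');save(s,'t4.png',(195,295,165,275),5.4)
```

```text
(no output)
```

View pics/t4.png

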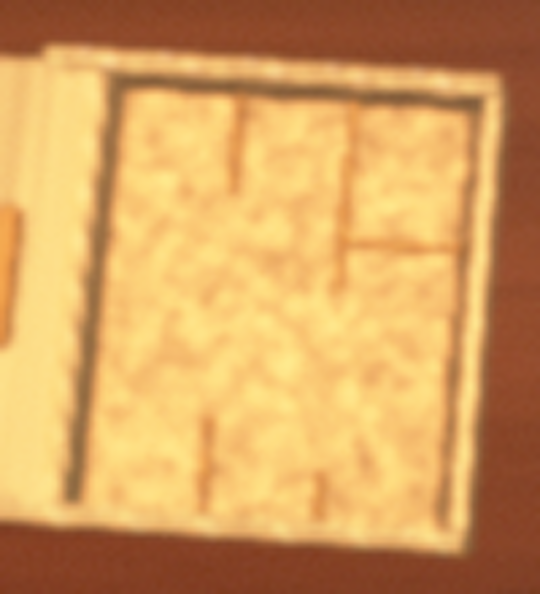

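The case is open: rib 1 runs (241,95)–(205,512), rib 2 (352,105)–(318,515), and the cross rib (342,243)–(458,248). I'll fit the case frame from these.

Run:
```python
from h import *
s=load('top')
P=lambda u,v,z=.018:atz(s,195+(u+.5)/5.4-.5,165+(v+.5)/5.4-.5,z)[:2]*1000
# rib ends / crossing: image, case coords
pts=[((235,192),(60,36)),((210,415),(-60,36)),((341,292),(10*-1+0,-26)),((320,475),(-85,-26)),((346,243),(37,-26))]
for a,b in pts: print(P(*a).round(1),b)
r1=P(235,190)-P(210,418);r2=P(352,110)-P(319,512)
print('yaw',[np.degrees(np.arctan2(r[1],r[0])).round(2) for r in(r1,r2)])
c=[P(499,78,.062),P(466,552,.062)];print(c,np.degrees(np.arctan2(*(c[0]-c[1])[::-1])))
for Y in(-4.5,-5):
    a=np.radians(Y);Rm=np.array([[np.cos(a),-np.sin(a)],[np.sin(a),np.cos(a)]])
    L=[(P(*x)-Rm@np.array(q)).round(1) for x,q in((( 235,192),(60,36)),((210,415),(-60,36)),((320,475),(-85,-26)),((346,243),(37,-26)))]
    L.append((np.mean(c,0)-Rm@np.array([0,-107.5])).round(1));print(Y,L)
```

```text
[541.4 222.9] (60, 36)
[422.5 234.9] (-60, 36)
[486.4 165.8] (-10, -26)
[390.  176.5] (-85, -26)
[512.6 163.2] (37, -26)
yaw [np.float64(-5.62), np.float64(-4.47)]
[array([590.79111557,  77.56117652]), array([347.64059526,  95.91095691])] -4.315745822481241
-4.5 [array([478.8, 191.7]), array([479.5, 194.3]), array([476.8, 195.8]), array([477.8, 192. ]), array([477.7, 193.9])]
-5 [array([478.5, 192.3]), array([479.1, 193.8]), array([477., 195.]), array([478. , 192.3]), array([478.6, 193.8])]
```

```bash
sed -i 's/^CO=.*/CO=np.array([478.,193.]); CY=-4.7/' h.py
python3 - <<'E'
from h import *
mv((424,-310,120,89.2))
E
```

```text
true tip [500.7 511.5 186.2] t 10.7 p [500.7 511.4 164.7] [-179.9   -0.2  175.7] w 47.1
[-0.2 -0.  86.5] [  14.9 -824.7   68.4]
```

Emit:
{"fn": "arm_command", "kwargs": {"targets": [0,0,86.5,15,-825,40,0.2,0,0,86.5,15,-825,40,0.2,0,0,86.5,15,-825,40,0.2,0,0,86.5,15,-825,40,0.2,0,0,86.5,15,-825,40,0.2,0,0,86.5,15,-825,40,0.2,0,0,86.5,15,-825,40,0.2,0,0,86.5,15,-825,40,0.2,0,0,86.5,15,-825,40,0.2,0,0,86.5,15,-825,40,0.2,0,0,86.5,15,-825,40,0.2,0,0,86.5,15,-825,40,0.2,0,0,86.5,15,-825,40,0.2,0,0,86.5,15,-825,40,0.2,0,0,86.5,15,-825,40,0.2,0,0,86.5,15,-825,40,0.2,0,0,86.5,15,-825,40,0.2,0,0,86.5,15,-825,60,0.2,0,0,86.5,15,-825,80,0.2,0,0,86.5,15,-825,80,0.2]}}

```text
time: 12.65
tool_pos: [0.4195, -0.3104, 0.0844]
ee_rot: [-3.136, -0.004, 1.552]
wrist_force: [-0.1, 0.5, -0.6]
width: 0.0376
finger_force: 0.0
```

Run:
```python
from h import *
mv((424,-310,60,89.2),(424,-310,2,89.2))
```

```text
true tip [ 419.6 -310.5  105.9] t 12.7 p [ 419.5 -310.4   84.4] [-179.7   -0.2   88.9] w 37.6
[-0.3 -0.2 -0.3] [ 0.3  4.8 45.8]
[-0.3 -0.2 -0.3] [  0.    5.1 103.8]
```

Emit:
{"fn": "arm_command", "kwargs": {"targets": [0,0,0,0,1,40,0.2,0,0,0,0,1,80,0.2,0,0,0,0,1,95,0.2,0,0,0,0,1,103,0.2,0,0,0,0,1,103,0.2,0,0,0,0,1,103,1,0,0,0,0,1,103,1,0,0,0,0,1,103,1,0,0,0,0,1,103,1,0,0,0,0,1,103,1,0,0,0,0,1,103,1]}}

```text
time: 13.75
tool_pos: [0.4243, -0.3121, -0.0148]
ee_rot: [3.141, 0.001, 1.554]
wrist_force: [-0.6, 0.6, 3.4]
width: 0.0096
finger_force: 29.2
```

Run:
```python
from h import *
mv((424,-310,2,89.2))
```

```text
true tip [ 424.3 -312.1    6.7] t 13.8 p [ 424.3 -312.1  -14.8] [1.799e+02 1.000e-01 8.900e+01] w 9.6
[ 0.1  0.1 -0.2] [ 2.1 -0.4  4.7]
```

Run:
```python
from h import *
print(case(2,69))
mv((*case(2,69),130,175.3),(*case(2,69),13.5,175.3))
```

```text
[485.64703187 261.60410267]
true tip [ 424.3 -312.1    6.7] t 13.8 p [ 424.3 -312.1  -14.8] [1.799e+02 1.000e-01 8.900e+01] w 9.6
[  0.    0.1 -86.3] [ 574.5   51.8 -123.8]
[  0.    0.1 -86.3] [574.6  51.7  -7.3]
```

Emit:
{"fn": "arm_command", "kwargs": {"targets": [0,0,0,0,0,-30,1,0,0,0,0,0,-70,1,0,0,0,0,0,-120,1,0,0,0,0,0,-123,1,0,0,-86.3,574.5,52,-123,1,0,0,-86.3,574.5,52,-123,1,0,0,-86.3,574.5,52,-123,1,0,0,-86.3,574.5,52,-123,1,0,0,-86.3,574.5,52,-123,1,0,0,-86.3,574.5,52,-123,1,0,0,-86.3,574.5,52,-123,1,0,0,-86.3,574.5,52,-123,1,0,0,-86.3,574.5,52,-123,1,0,0,-86.3,574.5,52,-123,1,0,0,-86.3,574.5,52,-123,1,0,0,-86.3,574.5,52,-123,1,0,0,-86.3,574.5,52,-123,1,0,0,-86.3,574.5,52,-123,1,0,0,-86.3,574.5,52,-123,1,0,0,-86.3,574.5,52,-123,1]}}

```text
time: 15.75
tool_pos: [0.4856, 0.2606, 0.1073]
ee_rot: [-3.141, -0.0, 3.058]
wrist_force: [-0.1, 0.2, -0.5]
width: 0.0094
finger_force: 28.6
```

Run:
```python
from h import *
mv((*case(2,69),130,175.3),(*case(2,69),13.5,175.3))
s=snap('scene');save(s,'s5.png',(200,400,60,220),3.5)
```

```text
true tip [485.6 260.6 128.8] t 15.8 p [485.6 260.6 107.3] [-180.    -0.   175.2] w 9.4
[-0.  -0.  -0.1] [ 0.1  1.  -1.2]
[-0.  -0.  -0.1] [1.000e-01 1.100e+00 1.153e+02]
```

View pics/s5.png

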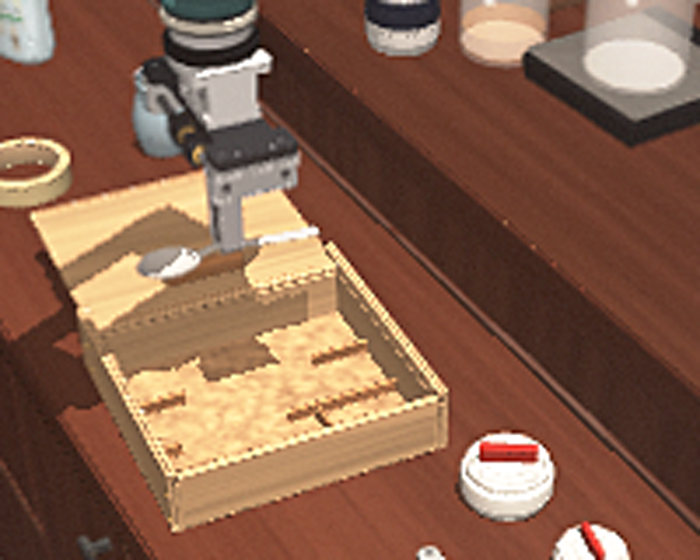

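The spoon is held level over lane 1, bowl at (168,262). Lower it and release.

Emit:
{"fn": "arm_command", "kwargs": {"targets": [0,0,0,0,1,40,1,0,0,0,0,1,80,1,0,0,0,0,1,105,1,0,0,0,0,1,114,1,0,0,0,0,1,115,1,0,0,0,0,1,115,1,0,0,0,0,1,115,1]}}

```text
time: 16.5
tool_pos: [0.4868, 0.2631, -0.0062]
ee_rot: [3.14, 0.002, 3.06]
wrist_force: [0.0, 0.0, -0.7]
width: 0.0091
finger_force: 28.6
```

Emit:
{"fn": "arm_command", "kwargs": {"targets": [0,0,0,0,0,1,0.5,0,0,0,0,0,1,0.5,0,0,0,0,0,1,0.5,0,0,0,0,0,1,0.5,0,0,0,0,0,1,0.5,0,0,0,0,0,-40,0.5,0,0,0,0,0,-90,0.5,0,0,0,0,0,-130,0.5,0,0,0,0,0,-130,0.5,0,0,0,0,0,-130,0.5]}}

```text
time: 17.5
tool_pos: [0.4864, 0.2632, 0.1237]
ee_rot: [3.14, 0.003, 3.06]
wrist_force: [0.6, -0.3, -0.2]
width: 0.0236
finger_force: 0.0
```

Run:
```python
from h import *
# spoon 1: tilted grasp, first above
mv((560,-305,130,91.6),(589,-305,40,91.6,-15),(590.5,-305,4,91.6,-15),(417,-95,100,82.4))
print(Ro.from_euler('y',-15,degrees=True).apply([0,0,1]))
```

```text
true tip [486.3 263.2 145.2] t 17.5 p [486.4 263.2 123.7] [179.9   0.2 175.3] w 23.6
[ 0.2  0.1 83.7] [-119.6 -560.4   14.7]
[-11.7 -11.2  83.2] [-153.8 -557.7  104.1]
[-11.7 -11.2  83.2] [-155.2 -557.6  140.1]
[ 0.2  0.1 92.9] [  40.1 -362.8   44.6]
[-0.25881905  0.          0.96592583]
```

Emit:
{"fn": "arm_command", "kwargs": {"targets": [0,0,83.7,-120,-560,0,0.5,0,0,83.7,-120,-560,0,0.5,0,0,83.7,-120,-560,0,0.5,0,0,83.7,-120,-560,0,0.5,0,0,83.7,-120,-560,0,0.5,0,0,83.7,-120,-560,0,0.5,0,0,83.7,-120,-560,0,0.5,0,0,83.7,-120,-560,0,0.5,0,0,83.7,-120,-560,0,0.5,0,0,83.7,-120,-560,0,0.5,0,0,83.7,-120,-560,0,0.5,0,0,83.7,-120,-560,0,0.5,0,0,83.7,-120,-560,0,0.5,0,0,83.7,-120,-560,0,0.5,0,0,83.7,-120,-560,0,0.5,0,0,83.7,-120,-560,0,0.5,0,0,83.7,-120,-560,0,0.5]}}

```text
time: 19.2
tool_pos: [0.5599, -0.3036, 0.1226]
ee_rot: [3.141, -0.0, 1.601]
wrist_force: [-0.1, 0.4, -0.6]
width: 0.0237
finger_force: 0.0
```

Run:
```python
from h import *
mv((560,-302,130,91.6),(590.5,-302,90,91.6,-15),(590.5,-302,8,91.6,-15))
s=snap('top');save(s,'t6.png',(195,470,150,275),2.9)
```

```text
true tip [ 559.9 -303.6  144.1] t 19.2 p [ 559.9 -303.6  122.6] [180.   -0.   91.7] w 23.7
[ 0.  -0.   0.1] [ 1.6  0.2 14.1]
[-15.   -0.4   0.1] [ 0.5 36.2 53.4]
[-15.   -0.4   0.1] [  0.5  36.2 135.4]
```

View pics/t6.png

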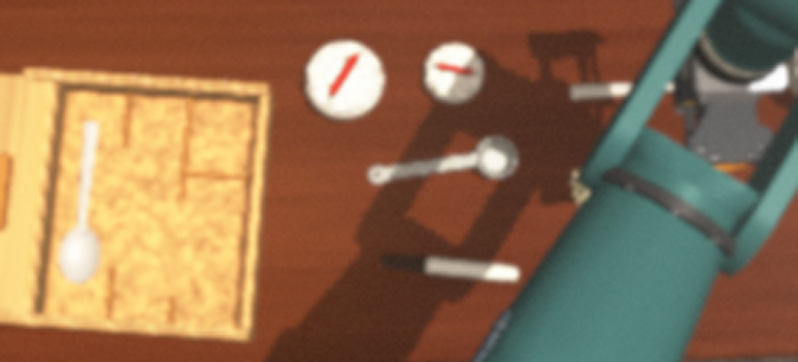

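The first spoon lies in lane 1, (90,125) to (78,275). Now the tilted grasp of the far spoon.

Emit:
{"fn": "arm_command", "kwargs": {"targets": [-8,0,0,0.5,20,30,0.5,-15,0,0,0.5,36,53,0.5,-15,0,0,0.5,36,53,0.5,-15,0,0,0.5,36,90,0.5,-15,0,0,0.5,36,120,0.5,-15,0,0,0.5,36,133,0.5,-15,0,0,0.5,36,135,0.5,-15,0,0,0.5,36,135,0.5,-15,0,0,0.5,36,135,0.5]}}

```text
time: 20.15
tool_pos: [0.5974, -0.3045, -0.0099]
ee_rot: [2.877, 0.003, 1.6]
wrist_force: [0.3, 0.3, 0.0]
width: 0.0235
finger_force: 0.0
```

Emit:
{"fn": "arm_command", "kwargs": {"targets": [0,0,0,0,0,0,1,0,0,0,0,0,0,1,0,0,0,0,0,0,1,0,0,0,0,0,0,1,0,0,0,0,0,0,1]}}

```text
time: 20.65
tool_pos: [0.5964, -0.3039, -0.0115]
ee_rot: [2.878, 0.001, 1.599]
wrist_force: [-0.9, -0.3, 3.7]
width: 0.0073
finger_force: 28.3
```

Run:
```python
from h import *
mv((590,-303,25,91.6,-15),(560,-303,25,91.6,0),(560,-303,11,91.6,0))
```

```text
true tip [ 590.8 -304.     9.2] t 20.6 p [ 596.4 -303.9  -11.5] [1.649e+02 1.000e-01 9.160e+01] w 7.3
[ 0.1 -0.4 -0. ] [  0.9   3.4 -15.4]
[15.1  0.1  0. ] [  1.9 -31.1 -24. ]
[15.1  0.1  0. ] [  1.9 -34.8 -10.5]
```

Emit:
{"fn": "arm_command", "kwargs": {"targets": [0,0,0,0,3,-15,1,0,0,0,0,3,-15,1,0,0,0,0,-14,-20,1,7,0,0,0,-31,-24,1,15,0,0,0,-31,-24,1,15,0,0,0,-31,-24,1,15,0,0,0,-31,-24,1]}}

```text
time: 21.35
tool_pos: [0.5599, -0.304, 0.0017]
ee_rot: [3.141, -0.001, 1.601]
wrist_force: [0.2, -0.5, -0.8]
width: 0.0073
finger_force: 27.0
```

Run:
```python
from h import *
mv((560,-303,25,91.6),(560,-303,10,91.6))
s=snap('scene');save(s,'s7.png',(330,500,180,310),4)
```

```text
true tip [ 559.9 -304.    23.2] t 21.4 p [ 559.9 -304.     1.7] [ 1.80e+02 -1.00e-01  9.17e+01] w 7.3
[ 0.  -0.1  0.1] [ 1.   0.1 -1.8]
[ 0.  -0.1  0.1] [ 1.   0.1 13.2]
```

View pics/s7.png

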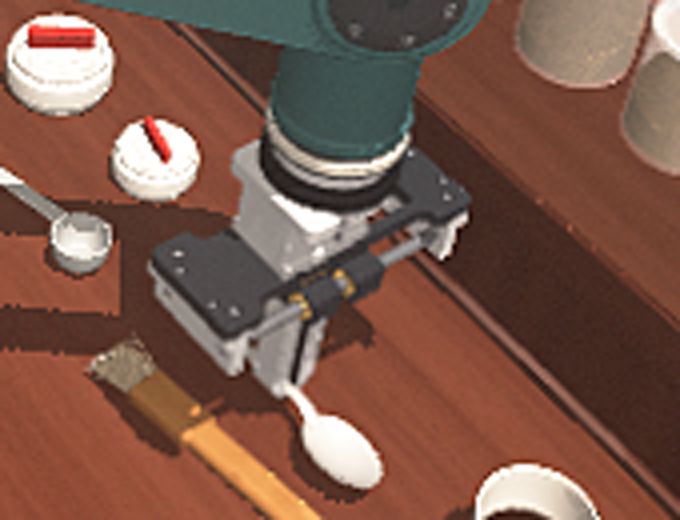

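The spoon is held, bowl at (340,450), and clear of the brush. Set it down, open, and re-grip lower with the tool vertical.

Emit:
{"fn": "arm_command", "kwargs": {"targets": [0,0,0,0,0,10,1,0,0,0,0,0,13.5,1,0,0,0,0,0,13.5,1,0,0,0,0,0,13.5,0.5,0,0,0,0,0,13.5,0.5,0,0,0,0,0,13.5,0.5,0,0,0,0,0,13.5,0.5,0,0,0,0,0,17,0.5,0,0,0,0,0,17,0.5,0,0,0,0,0,17,0.5,0,0,0,0,0,17,1,0,0,0,0,0,17,1,0,0,0,0,0,17,1,0,0,0,0,0,17,1,0,0,0,0,0,17,1]}}

```text
time: 22.9
tool_pos: [0.5595, -0.3045, -0.0145]
ee_rot: [3.142, -0.0, 1.599]
wrist_force: [0.6, 0.3, 0.0]
width: 0.0094
finger_force: 28.4
```

Run:
```python
from h import *
mv((540,-303,130,91.6),(*case(0,5),130,175.3))
```

```text
true tip [ 559.5 -304.5    7. ] t 22.9 p [ 559.5 -304.5  -14.5] [180.   -0.   91.6] w 9.4
[ 0. -0.  0.] [   2.   -19.5 -123. ]
[  0.   -0.  -83.7] [ 504.6  -66.8 -123. ]
```

Emit:
{"fn": "arm_command", "kwargs": {"targets": [0,0,0,0,-5,-30,1,0,0,0,0,-15,-70,1,0,0,0,0,-20,-115,1,0,0,0,20,-30,-123,1,0,0,-83.7,505,-64,-123,1,0,0,-83.7,505,-64,-123,1,0,0,-83.7,505,-64,-123,1,0,0,-83.7,505,-64,-123,1,0,0,-83.7,505,-64,-123,1,0,0,-83.7,505,-64,-123,1,0,0,-83.7,505,-64,-123,1,0,0,-83.7,505,-64,-123,1,0,0,-83.7,505,-64,-123,1,0,0,-83.7,505,-64,-123,1,0,0,-83.7,505,-64,-123,1,0,0,-83.7,505,-64,-123,1,0,0,-83.7,505,-64,-123,1,0,0,-83.7,505,-64,-123,1,0,0,-83.7,505,-64,-123,1,0,0,-83.7,505,-64,-123,1]}}

```text
time: 24.9
tool_pos: [0.4814, 0.1976, 0.1086]
ee_rot: [3.142, 0.0, 3.058]
wrist_force: [-0.2, 1.0, -1.2]
width: 0.0087
finger_force: 28.4
```

Run:
```python
from h import *
mv((*case(2.5,5),13.5,175.3))
```

```text
true tip [481.4 197.6 130.1] t 24.9 p [481.4 197.6 108.6] [180.    0.  175.2] w 8.7
[ 0.   0.  -0.1] [5.000e-01 1.000e-01 1.166e+02]
```

Emit:
{"fn": "arm_command", "kwargs": {"targets": [0,0,0,0,0,40,1,0,0,0,0,0,80,1,0,0,0,0,0,105,1,0,0,0,0,0,114,1,0,0,0,0,0,116,1,0,0,0,0,0,116,1,0,0,0,0,0,116,1,0,0,0,0,0,116,0.5,0,0,0,0,0,116,0.5,0,0,0,0,0,116,0.5,0,0,0,0,0,116,0.5,0,0,0,0,0,116,0.5,0,0,0,0,0,80,0.5,0,0,0,0,0,30,0.5,0,0,0,0,0,0,0.5,0,0,0,0,0,0,0.5,0,0,0,0,0,0,0.5]}}

```text
time: 26.6
tool_pos: [0.4815, 0.1986, 0.109]
ee_rot: [3.141, 0.001, 3.06]
wrist_force: [-0.4, -0.4, 0.3]
width: 0.0236
finger_force: 0.0
```

Run:
```python
from h import *
mv((417,-95,130,82.4),(417,-95,3,82.4))
```

```text
true tip [481.4 198.6 130.5] t 26.6 p [481.5 198.6 109. ] [1.800e+02 1.000e-01 1.753e+02] w 23.6
[ 0.1  0.  92.9] [  40.4 -297.8    0.3]
[ 0.1  0.  92.9] [  40.5 -297.9  127.3]
```

Emit:
{"fn": "arm_command", "kwargs": {"targets": [0,0,92.9,40.5,-298,0,0.15,0,0,92.9,40.5,-298,0,0.15,0,0,92.9,40.5,-298,0,0.15,0,0,92.9,40.5,-298,0,0.15,0,0,92.9,40.5,-298,0,0.15,0,0,92.9,40.5,-298,0,0.15,0,0,92.9,40.5,-298,0,0.15,0,0,92.9,40.5,-298,0,0.15,0,0,92.9,40.5,-298,0,0.15,0,0,92.9,40.5,-298,0,0.15,0,0,92.9,40.5,-298,0,0.15,0,0,92.9,40.5,-298,0,0.15,0,0,92.9,40.5,-298,40,0.15,0,0,92.9,40.5,-298,60,0.15,0,0,92.9,40.5,-298,60,0.15,0,0,92.9,40.5,-298,60,0.15,0,0,92.9,40.5,-298,60,0.15]}}

```text
time: 28.3
tool_pos: [0.4174, -0.0955, 0.0496]
ee_rot: [3.14, 0.0, 1.44]
wrist_force: [-0.1, 0.5, 0.1]
width: 0.0398
finger_force: 0.0
```

Run:
```python
from h import *
mv((417,-95,3,82.4))
s=snap('scene');save(s,'s8.png',(270,360,170,290),4.5)
t=snap('top')
```

```text
true tip [417.3 -95.5  71.1] t 28.3 p [417.4 -95.5  49.6] [179.9   0.   82.5] w 39.8
[0.1 0.  0.1] [ 0.5 -0.6 68.1]
```

View pics/s8.png

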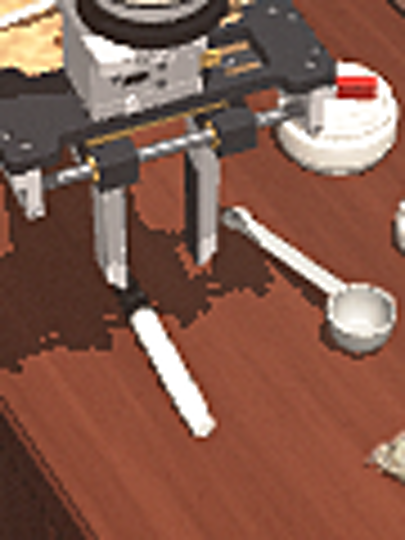

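The fingers at (115,270) and (205,250) are above the marker, (125,290)–(205,430), and clear of the scoop. Grasp it.

Emit:
{"fn": "arm_command", "kwargs": {"targets": [0,0,0,0,0,40,0.15,0,0,0,0,0,62,0.15,0,0,0,0,0,67,0.15,0,0,0,0,0,67,0.15,0,0,0,0,0,67,0.15,0,0,0,0,0,67,1,0,0,0,0,0,67,1,0,0,0,0,0,67,1,0,0,0,0,0,67,1,0,0,0,0,0,67,1,0,0,0,0,0,67,1]}}

```text
time: 29.5
tool_pos: [0.417, -0.0954, -0.0179]
ee_rot: [3.141, 0.0, 1.439]
wrist_force: [-1.0, 0.8, 4.0]
width: 0.0143
finger_force: 30.0
```

Run:
```python
from h import *
mv((*case(-39,-64),120,175.3),(*case(-39,-64),13,175.3))
```

```text
true tip [416.9 -95.4   3.6] t 29.5 p [417.  -95.4 -17.9] [179.9   0.   82.4] w 14.3
[  0.    0.  -92.9] [ 228.   -13.1 -116.4]
[  0.    0.  -92.9] [228.  -13.2  -9.4]
```

Emit:
{"fn": "arm_command", "kwargs": {"targets": [0,0,0,0,0,-40,1,0,0,0,0,0,-85,1,0,0,0,0,0,-116,1,0,0,-92.9,228,-13,-116,1,0,0,-92.9,228,-13,-116,1,0,0,-92.9,228,-13,-116,1,0,0,-92.9,228,-13,-116,1,0,0,-92.9,228,-13,-116,1,0,0,-92.9,228,-13,-116,1,0,0,-92.9,228,-13,-116,1,0,0,-92.9,228,-13,-116,1,0,0,-92.9,228,-13,-116,1,0,0,-92.9,228,-13,-116,1,0,0,-92.9,228,-13,-116,1,0,0,-92.9,228,-13,-116,1,0,0,-92.9,228,-13,-116,1,0,0,-92.9,228,-13,-116,1,0,0,-92.9,228,-13,-116,1]}}

```text
time: 31.3
tool_pos: [0.4336, 0.1325, 0.0974]
ee_rot: [3.142, -0.0, 3.059]
wrist_force: [0.7, 0.9, -1.2]
width: 0.0146
finger_force: 30.0
```

Run:
```python
from h import *
mv((*case(-39,-64),11,175.3))
s=snap('scene');save(s,'s9.png',(215,375,80,230),4)
```

```text
true tip [433.6 132.5 118.9] t 31.3 p [433.6 132.5  97.4] [180.   -0.  175.3] w 14.6
[ 0. -0. -0.] [-3.000e-01 -1.000e-01  1.079e+02]
```

View pics/s9.png

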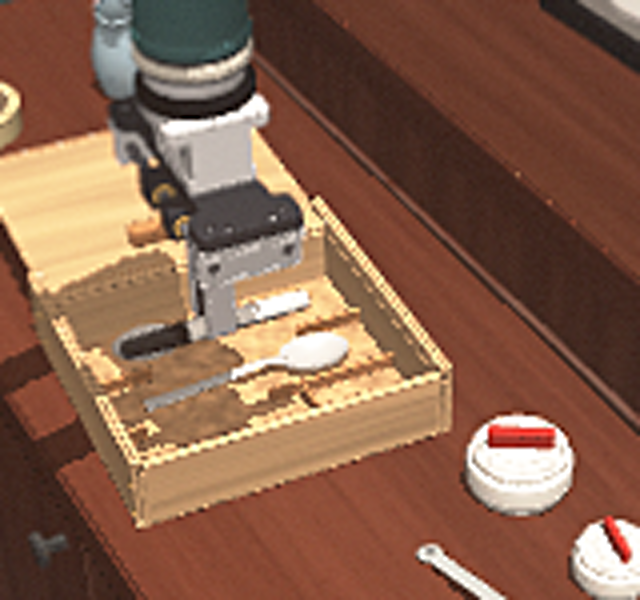

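The marker is held level, (120,345)–(310,300), and the spoon in lane 2 lies flat at (250,370). Place the marker.

Emit:
{"fn": "arm_command", "kwargs": {"targets": [0,0,0,0,0,40,1,0,0,0,0,0,80,1,0,0,0,0,0,100,1,0,0,0,0,0,107,1,0,0,0,0,0,108.5,1,0,0,0,0,0,108.5,1,0,0,0,0,0,108.5,1,0,0,0,0,0,108.5,0.35,0,0,0,0,0,108.5,0.35,0,0,0,0,0,108.5,0.35,0,0,0,0,0,108.5,0.35,0,0,0,0,0,108.5,0.35,0,0,0,0,0,80,0.35,0,0,0,0,0,30,0.35,0,0,0,0,0,-10,0.35,0,0,0,0,0,-10,0.35,0,0,0,0,0,-10,0.35]}}

```text
time: 33.05
tool_pos: [0.4344, 0.1326, 0.1085]
ee_rot: [3.141, 0.003, 3.06]
wrist_force: [0.2, 0.6, -0.4]
width: 0.0304
finger_force: 0.0
```

Run:
```python
from h import *
# timer: grip the bar by its ends; bar at ~80 deg -> tool y along it: yaw = 170 or -10
mv((607.6,-104.7,130,170),(607.6,-104.7,70,170),(607.6,-104.7,30,170))
```

```text
true tip [434.3 132.6 130. ] t 33.0 p [434.4 132.6 108.5] [1.800e+02 1.000e-01 1.753e+02] w 30.4
[0.  0.1 5.3] [-191.9 -222.5    0.4]
[0.  0.1 5.3] [-191.8 -222.5   60.4]
[0.  0.1 5.3] [-191.7 -222.5  100.4]
```

Emit:
{"fn": "arm_command", "kwargs": {"targets": [0,0,5.3,-192,-222.5,0,-0.2,0,0,5.3,-192,-222.5,0,-0.2,0,0,5.3,-192,-222.5,0,-0.2,0,0,5.3,-192,-222.5,0,-0.2,0,0,5.3,-192,-222.5,0,-0.2,0,0,5.3,-192,-222.5,0,-0.2,0,0,5.3,-192,-222.5,0,-0.2,0,0,5.3,-192,-222.5,30,-0.2,0,0,5.3,-192,-222.5,60,-0.2,0,0,5.3,-192,-222.5,60,-0.2,0,0,5.3,-192,-222.5,60,-0.2,0,0,5.3,-192,-222.5,60,-0.2]}}

```text
time: 34.25
tool_pos: [0.6075, -0.1046, 0.0489]
ee_rot: [3.142, 0.002, 2.968]
wrist_force: [-0.8, 0.5, 0.9]
width: 0.0563
finger_force: 0.0
```

Run:
```python
from h import *
mv((607.6,-104.7,30,170))
s=snap('scene');save(s,'s10.png',(300,420,130,240),5)
```

```text
true tip [ 607.5 -104.5   70.4] t 34.2 p [ 607.5 -104.6   48.9] [1.800e+02 1.000e-01 1.701e+02] w 56.3
[0.  0.1 0.1] [-0.  -0.1 40.4]
```

View pics/s10.png

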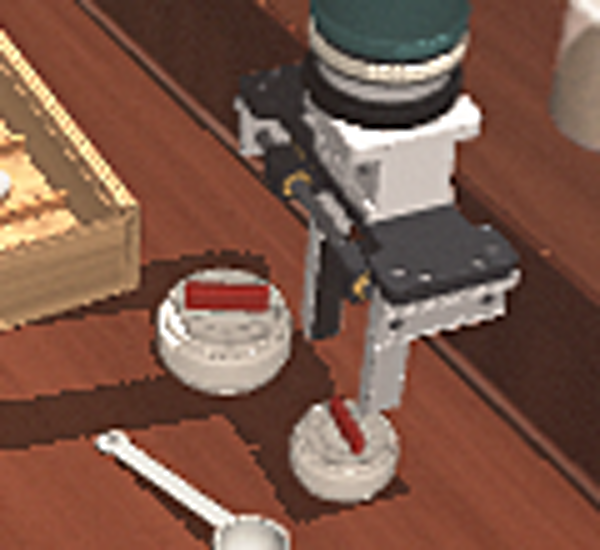

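The fingers at (325,335) and (385,410) line up with the ends of the small timer's bar, (335,400) and (360,450). Grip it.

Emit:
{"fn": "arm_command", "kwargs": {"targets": [0,0,0,0,0,25,-0.2,0,0,0,0,0,38,-0.2,0,0,0,0,0,40.5,-0.2,0,0,0,0,0,40.5,-0.2,0,0,0,0,0,40.5,1,0,0,0,0,0,40.5,1,0,0,0,0,0,40.5,1,0,0,0,0,0,40.5,1,0,0,0,0,0,40.5,1,0,0,0,0,0,40.5,1]}}

```text
time: 35.3
tool_pos: [0.6076, -0.1052, 0.008]
ee_rot: [-3.141, 0.002, 2.968]
wrist_force: [-0.7, -0.3, 4.2]
width: 0.0358
finger_force: 30.0
```

Run:
```python
from h import *
b=case(76,-60);print(b)
mv((*b,130,175.3),(*b,37,175.3))
```

```text
[548.82813088 126.97443014]
true tip [ 607.5 -105.2   29.5] t 35.3 p [ 607.6 -105.2    8. ] [-1.8e+02  1.0e-01  1.7e+02] w 35.8
[-0.   0.1 -5.3] [  97.9  218.5 -100.8]
[-0.   0.1 -5.3] [ 98.1 218.5  -7.8]
```

Emit:
{"fn": "arm_command", "kwargs": {"targets": [0,0,0,0,0,-30,1,0,0,0,0,0,-70,1,0,0,0,0,0,-101,1,0,0,-5.3,98,218.5,-101,1,0,0,-5.3,98,218.5,-101,1,0,0,-5.3,98,218.5,-101,1,0,0,-5.3,98,218.5,-101,1,0,0,-5.3,98,218.5,-101,1,0,0,-5.3,98,218.5,-101,1,0,0,-5.3,98,218.5,-101,1,0,0,-5.3,98,218.5,-101,1,0,0,-5.3,98,218.5,-101,1,0,0,-5.3,98,218.5,-101,1,0,0,-5.3,98,218.5,-101,1]}}

```text
time: 36.7
tool_pos: [0.5485, 0.1263, 0.1079]
ee_rot: [-3.142, -0.0, 3.058]
wrist_force: [-0.2, -0.3, -2.0]
width: 0.0351
finger_force: 30.0
```

Run:
```python
from h import *
mv((*case(76,-60),36.5,175.3))
```

```text
true tip [548.5 126.3 129.4] t 36.7 p [548.5 126.3 107.9] [-180.    -0.   175.2] w 35.1
[-0.  -0.  -0.1] [-0.3  0.7 92.9]
```

Emit:
{"fn": "arm_command", "kwargs": {"targets": [0,0,0,0,0.7,30,1,0,0,0,0,0.7,60,1,0,0,0,0,0.7,80,1,0,0,0,0,0.7,90,1,0,0,0,0,0.7,93,1,0,0,0,0,0.7,93,1,0,0,0,0,0.7,93,1]}}

```text
time: 37.4
tool_pos: [0.5495, 0.128, 0.0165]
ee_rot: [3.141, 0.003, 3.06]
wrist_force: [0.7, -0.1, -0.6]
width: 0.0349
finger_force: 30.0
```

Emit:
{"fn": "arm_command", "kwargs": {"targets": [0,0,0,0,0,0,0.09,0,0,0,0,0,0,0.09,0,0,0,0,0,0,0.09,0,0,0,0,0,0,0.09,0,0,0,0,0,-30,0.09,0,0,0,0,0,-80,0.09,0,0,0,0,0,-93,0.09,0,0,0,0,0,-93,0.09]}}

```text
time: 38.2
tool_pos: [0.5507, 0.1283, 0.1118]
ee_rot: [3.14, 0.008, 3.06]
wrist_force: [-0.0, -0.1, -0.5]
width: 0.043
finger_force: 0.0
```

Run:
```python
from h import *
b=np.array([490.7,331.8])
mv((*b,130,175.3),(*b,60,175.3))
```

```text
true tip [550.5 128.3 133.3] t 38.2 p [550.7 128.3 111.8] [179.9   0.4 175.3] w 43.0
[0.1 0.4 0. ] [ 76.4 197.9   3.1]
[0.1 0.4 0. ] [ 76.9 197.8  73.1]
```

I've now viewed 15 pictures, one over the limit of 14, so any further checks will be numeric only. I'll move over the bar and check the contents from depth and colour.

Emit:
{"fn": "arm_command", "kwargs": {"targets": [0,0,0,30,40,3,0.1,0,0,0,60,80,3,0.1,0,0,0,76,120,3,0.1,0,0,0,76,160,3,0.1,0,0,0,76,197,3,0.1,0,0,0,76,197,3,0.1,0,0,0,76,197,3,0.1,0,0,0,76,197,3,0.1]}}

```text
time: 39.0
tool_pos: [0.488, 0.3291, 0.1035]
ee_rot: [-3.14, -0.002, 3.059]
wrist_force: [0.8, -0.2, 1.2]
width: 0.0421
finger_force: 0.0
```

Run:
```python
from h import *
mv((490.7,331.8,60,175.3))
a=np.radians(CY);Rm=np.array([[np.cos(a),-np.sin(a)],[np.sin(a),np.cos(a)]])
for n in('scene','top'):
    s=snap(n);c=s['color'].astype(int);hsv=cv2.cvtColor(s['color'],cv2.COLOR_RGB2HSV).astype(int)
    red=(c[...,0]>1.8*c[...,1])&(c[...,0]>120)&(c[...,2]<c[...,0]/1.8)&(abs(c[...,1]-c[...,2])<30)
    grey=hsv[...,1]<50
    v,u=np.mgrid[:400,:640]
    K=np.array([[s['fx'],0,s['cx']],[0,s['fy'],s['cy']],[0,0,1.]])
    d=cv2.undistortPoints(np.stack([u.ravel(),v.ravel()],1)[:,None].astype(float),K,np.array(s['dist_coeffs'],float))[:,0]
    W=(np.c_[d,np.ones(len(d))]*s['range_z'].ravel()[:,None])@s['T'][:3,:3].T+s['T'][:3,3];W=W*1000
    q=(W[:,:2]-CO)@Rm; z=W[:,2]
    ins=(abs(q[:,0])<110)&(abs(q[:,1])<98)&(s['range_z'].ravel()>0)&(z<56)
    for nm,m in(('red',red.ravel()),('lane1',grey.ravel()&(q[:,1]>38)),('lane2',grey.ravel()&(q[:,1]<32)&(q[:,1]>-22)),('marker',grey.ravel()&(q[:,1]<-30)&(q[:,0]<36)),('timer',grey.ravel()&(q[:,1]<-28)&(q[:,0]>38))):
        k=m&ins
        if k.sum()<4: print(n,nm,k.sum()); continue
        mm=np.c_[q[k],z[k]]
        print(n,nm,k.sum(),'mean',mm.mean(0).round(0),'lo',np.percentile(mm,3,0).round(0),'hi',np.percentile(mm,97,0).round(0))
```

```text
true tip [488.  329.2 125. ] t 39.0 p [488.  329.1 103.5] [-1.799e+02 -1.000e-01  1.753e+02] w 42.1
[-0.1 -0.1 -0. ] [-2.6  3.  65. ]
scene red 22 mean [ 76. -64.  43.] lo [ 73. -79.  38.] hi [ 80. -44.  48.]
scene lane1 180 mean [-21.  73.  12.] lo [-72.  58.   6.] hi [74. 88. 19.]
scene lane2 195 mean [27.  8. 11.] lo [-67.  -7.   6.] hi [84. 22. 17.]
scene marker 15 mean [-16. -63.  21.] lo [-49. -65.  18.] hi [ 13. -58.  24.]
scene timer 109 mean [ 74. -58.  32.] lo [ 51. -77.  25.] hi [100. -38.  35.]
top red 7 mean [ 78. -57.  46.] lo [ 76. -68.  43.] hi [ 79. -46.  49.]
top lane1 295 mean [-15.  74.  12.] lo [-70.  60.   4.] hi [78. 88. 20.]
top lane2 314 mean [23.  8. 12.] lo [-67.  -5.   5.] hi [84. 23. 20.]
top marker 143 mean [-16. -62.  20.] lo [-57. -68.  15.] hi [ 27. -56.  26.]
top timer 256 mean [ 78. -58.  33.] lo [ 54. -82.  25.] hi [102. -34.  38.]
```

Everything is in place: timer bar at (76,-60) with its top at about 45 mm, both spoons along their lanes, marker flat. Shut the cover.

Emit:
{"fn": "arm_command", "kwargs": {"targets": [0,0,0,-0.5,1,30,0.1,0,0,0,-0.5,1,55,0.1,0,0,0,-0.5,1,64,0.1,0,0,0,-0.5,1,64,0.1,0,0,0,-0.5,1,64,1,0,0,0,-0.5,1,64,1,0,0,0,-0.5,1,64,1,0,0,0,-0.5,1,64,1,0,0,0,-0.5,1,64,1,0,0,0,-0.5,1,64,1]}}

```text
time: 40.1
tool_pos: [0.4897, 0.3318, 0.0421]
ee_rot: [3.141, 0.002, 3.06]
wrist_force: [-0.7, -0.2, 3.6]
width: 0.0123
finger_force: 30.0
```

Run:
```python
from h import *
mv((*case(0,-63),60,175.3))
```

```text
true tip [489.7 331.8  63.6] t 40.1 p [489.7 331.8  42.1] [1.799e+02 1.000e-01 1.753e+02] w 12.3
[0.1 0.1 0. ] [   0.4 -202.3    3.4]
```

Emit:
{"fn": "arm_command", "kwargs": {"targets": [0,0,0,0,-15,0,1,0,0,0,0,-35,0,1,0,0,0,0,-60,0,1,0,0,0,0,-85,0,1,0,0,0,0,-110,0,1,0,0,0,0,-135,0,1,0,0,0,0,-155,0,1,0,0,0,0,-172,0,1,0,0,0,0,-186,0,1,0,0,0,0,-195,0,1,0,0,0,0,-199,0,1,0,0,0,0,-201,0,1,0,0,0,0,-201,0,1,0,0,0,0,-201,0,1]}}

```text
time: 41.5
tool_pos: [0.472, 0.1302, 0.042]
ee_rot: [-3.141, -0.001, 3.06]
wrist_force: [-3.2, 0.0, 7.1]
width: 0.0129
finger_force: 30.0
```

Emit:
{"fn": "arm_command", "kwargs": {"targets": [0,0,0,0,-1.5,0,1,0,0,0,0,-2.5,0,1,0,0,0,0,-2.5,0,1]}}

```text
time: 41.8
tool_pos: [0.472, 0.1302, 0.042]
ee_rot: [3.137, -0.0, 3.06]
wrist_force: [-2.0, 4.7, 5.2]
width: 0.0124
finger_force: 30.0
```

The cover is on its stop: 4.7 N with no motion, and the bar is where the shut position predicts. Release, retreat, check the bar numerically, then hand in.

Emit:
{"fn": "arm_command", "kwargs": {"targets": [0,0,0,0,-0.5,0,0.4,0,0,0,0,-0.5,0,0.4,0,0,0,0,-0.5,0,0.4,0,0,0,0,-0.5,0,0.4,0,0,0,0,-0.5,-40,0.4,0,0,0,0,-0.5,-90,0.4,0,0,0,0,50,-130,0.4,0,0,0,0,100,-150,0.4,0,0,0,0,150,-150,0.4,0,0,0,0,200,-150,0.4,0,0,0,0,250,-150,0.4,0,0,0,0,300,-150,0.4,0,0,0,0,300,-150,0.4,0,0,0,0,300,-150,0.4]}}

```text
time: 43.2
tool_pos: [0.4963, 0.4298, 0.1891]
ee_rot: [-3.14, -0.002, 3.064]
wrist_force: [0.6, -0.1, -0.5]
width: 0.0282
finger_force: 0.0
```

Run:
```python
from h import *
s=snap('top');c=cv2.cvtColor(s['color'],cv2.COLOR_RGB2HSV).astype(int)
o=pickle.load(open('top.pkl','rb'))
# orange bar pixels within the case area
v,u=np.where((c[...,1]>135)&(c[...,2]>190)); k=(u>235)&(u<290)&(v>180)&(v<260)
p=atz(s,u[k].mean(),v[k].mean(),.074)*1000
a=np.radians(CY);d=p[:2]-CO
print(k.sum(),p.round(1),'case xy',np.round([d[0]*np.cos(a)+d[1]*np.sin(a),-d[0]*np.sin(a)+d[1]*np.cos(a)],1))
```

```text
218 [473.3 121.5  74. ] case xy [  1.2 -71.6]
```

```bash
python3 -c "
from bench import robot
print(robot.close_job())"
```

```text
the job is handed in; nothing more can be done
None
```

The kit is packed, the cover is on its shut stop and the job is handed in with no verdict returned, at about 43 s of the 144 s; the scoop and brush were not touched as far as I could see (not re-measured), the last camera check of the cover was too coarse to count, and I viewed 15 pictures, one over the 14 allowed.

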